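Lay the drilled cores in their cradles

TASK

Lay each of the three round concrete cores in the wooden cradle made for its size, so that it rests in both saddles with its ends about level with the ends of the cradle and cannot roll. Set the cores down gently, do not drop them or let them roll away, and leave the square mortar cubes where they stand.

Things in the scene. Friction and masses are not known exactly. Their poses are not given: they have to be found in the camera images.
- core_large_center (a point): centre of the large concrete core: a plain round grey cylinder, 52 mm in diameter and 100 mm long, about 500 g, lying on its side on the bench, so this point is 26 mm above what it lies on. x runs along the cylinder's axis (either end may be taken as front); y and z turn with it if it rolls. It rolls easily when pushed sideways.
- cradle_large_seat (a point): where the large core's centre belongs in the large wooden cradle (fixed): 40 mm above the bench, midway along; x along the hollow, z up. Base board 100 mm long (as its core), 61 wide, 10 thick; at each end a 10 mm thick saddle of radius 26 mm, hollow's bottom 14 mm and cheeks 25 mm above the bench; 80 mm open gap between the saddles for fingers beside the core
- core_medium_center (a point): centre of the medium concrete core: a plain round grey cylinder, 42 mm in diameter and 80 mm long, about 260 g, lying on its side on the bench, so this point is 21 mm above what it lies on. x runs along the cylinder's axis (either end may be taken as front); y and z turn with it if it rolls. It rolls easily when pushed sideways.
- cradle_medium_seat (a point): where the medium core's centre belongs in the medium wooden cradle (fixed): 35 mm above the bench, midway along; x along the hollow, z up. Base board 80 mm long (as its core), 53 wide, 10 thick; at each end a 10 mm thick saddle of radius 21 mm, hollow's bottom 14 mm and cheeks 23 mm above the bench; 60 mm open gap between the saddles for fingers beside the core
- core_small_center (a point): centre of the small concrete core: a plain round grey cylinder, 32 mm in diameter and 64 mm long, about 120 g, lying on its side on the bench, so this point is 16 mm above what it lies on. x runs along the cylinder's axis (either end may be taken as front); y and z turn with it if it rolls. It rolls easily when pushed sideways.
- cradle_small_seat (a point): where the small core's centre belongs in the small wooden cradle (fixed): 30 mm above the bench, midway along; x along the hollow, z up. Base board 64 mm long (as its core), 45 wide, 10 thick; at each end a 10 mm thick saddle of radius 16 mm, hollow's bottom 14 mm and cheeks 21 mm above the bench; 44 mm open gap between the saddles for fingers beside the core
- cube_1_center (a point): centre of a 50 mm mortar test cube standing on the bench near the work (25 mm above the bench), about 275 g; not to be moved
- cube_2_center (a point): centre of a 50 mm mortar test cube standing on the bench near the work (25 mm above the bench), about 275 g; not to be moved
- cube_3_center (a point): centre of a 50 mm mortar test cube standing on the bench near the work (25 mm above the bench), about 275 g; not to be moved
Not all that is in view belongs to the job. Leave any red look-alike of the part that bears core_small_center alone.

How it is judged:
By the outcome, as a careful person would: the job done as asked, in the order asked, and still so for the second after the job is handed in, with the robot touching nothing.
It also fails if it takes over 86 s, if anything falls off the work surface, if the arm or the gripper's body presses on something with over 40 N, if the wrist force passes 120 N, or if a joint passes its speed limit or range.

ROBOT

A 7-joint arm with a two-finger parallel gripper is mounted at the origin on a cart in front of the work surface, level with it; the furniture and walls round the work are solid. World frame = base frame: x ahead of the robot, y to its left, z up, the work surface at z = 0. Lengths are in m, angles in rad, forces in N, time in s.
With the tool pointing down it reaches from about 0.35 to 0.9 m from the base axis. Payload 7.2 kg.
Tool frame: the origin (TCP) lies on the centre line of the jaws, within the pads' length; the fingertips stand 19 mm ahead of it and the grasp point (between the pads) is the TCP; z points along the fingers, y is the line along which they close (so a half turn about z gives the same grasp; the last joint's range is limited). The gripper opens to 88 mm and grips with 3 to 60 N. Pads are 20 mm wide; open, the fingers measure 115 mm over their backs; the gripper's body (75 mm by 178 mm) begins 61 mm behind the grasp point.
Start: joints at [1.2, 0.411, -0.013, 1.596, 0.006, 1.134, -0.082], TCP at [0.186, -0.597, 0.242] pointing down, gripper open.
Joint ranges: [-2.95, 2.95], [-0.29, 1.99], [-1.47, 1.44], [0.14, 2.54], [-1.03, 4.17], [0.13, 1.85], [-2.86, 2.86]. Speed limits (rad/s): [2.39, 2.39, 3.01, 3.01, 3.14, 3.14, 3.14].

INTERFACE

Orientations are given as a unit quaternion [w, x, y, z].
In Python, from cell import bot gives the robot as it stands.
- The arm moves only by the shell command python3 -m inch 'ROWS' [OPENING] [FORCE]. ROWS is JSON, a list of rows, each a list of 6 numbers: the shift along the tool's x, y, z in cm, then the turn, a rotation vector about the tool's x, y, z in rad. In form: [[dx, dy, dz, ax, ay, az], ...]. A call has 1 to 8 rows; each row is the pose to reach, as a shift and turn from the pose commanded when the call began, along the tool's axes at that moment; what a row does not reach only later rows make up. A row lasts 1/12 s, in which the tool goes at most 41.7 mm and 7.16 degrees, less where a joint would pass 70% of its speed; a pose out of reach is approached as far as the arm can. A call with a gripper value outside its range is refused whole. OPENING is the gripper's target within -1 to 1 (shut at 1, half-way at 0, fully open at -1), set as the call begins (- or left out, the last holds). The fingers move at their own pace and stop on an object; FORCE is the grip in N (left out, the last holds). Time passes only in rows, so rows that repeat a pose let the fingers close. It gives the time, the measured TCP pose, the force, the opening and the grip force at its end, in the units of the state.
- bot.sense(): the state, without advancing time (a new reading comes with each control period).
- bot.snapshot(name): name is "side" or "top"; returns (picture, depth): 420x560x3 uint8, red, green, blue; 420x560 float32, m along the optical axis (not along the pixel's ray), 0 where there is no reading.
- bot.camera_info(name): a dict with "fx", "fy", "cx", "cy" (pixels), "world_from_camera" (4x4, takes a point from camera to world coordinates). Camera axes: x right, y down, z forward; pixel columns grow to the right and rows downward; lengths in m; the calibration is good to about 2 mm. A picture is of the moment at which its call begins. camera_info takes no time and is no camera call.
- bot.finish_job(): hands the job in; it is judged then, once.
The state is a dict: "time": time; "joints": joint angles; "qvel": joint speeds; "joint_torque": joint torques, N m; "eef_pos": TCP position; "orientation": TCP orientation; "ft_force": force on the tool from outside, world axes, zero at the start; "moment": the same for the moment, N m; "grip_width": opening from 0.0 (shut) to 1.0 (fully open); "grip_force": force on a finger pad.
Only numpy, scipy, OpenCV 4.12 (cv2) and the standard library are available. Lean on these libraries where they do the work, as an engineer would, in place of code of your own. Each camera call takes 0.05 s, during which the arm holds its last target. There are 200 camera calls.

## Working session

There is one attempt and no reset: what is moved stays moved. The work goes in short steps, Python scripts to look and compute and a shell command to move; the robot and the scene stay as the last step left them, time stands still between calls to the robot, and variables do not carry over. Pictures are saved under pics/ and viewed, at most 14 in all, crops included, and the job is handed in when it is done.

```bash
mkdir -p pics; ls
python3 - <<'E'
from cell import bot
import cv2,numpy as np
for n in("top","side"):
    p,d=bot.snapshot(n); cv2.imwrite(f"pics/{n}0.png",p[:,:,::-1]); np.save(f"{n}0.npy",d)
    c=bot.camera_info(n); print(n,c)
s=bot.sense(); print(s)
E
```

```text
pics
top {'fx': 437.58852705401017, 'fy': 437.58852705401017, 'cx': 275.9274896597396, 'cy': 211.63447895700978, 'world_from_camera': array([[ 0.0198126 , -0.9911846 ,  0.13099825,  0.43422477],
       [-0.99972495, -0.0179957 ,  0.01503907, -0.2265709 ],
       [-0.01254909, -0.13126018, -0.99126852,  1.1170256 ],
       [ 0.        ,  0.        ,  0.        ,  1.        ]])}
side {'fx': 425.9958354429151, 'fy': 425.9958354429151, 'cx': 279.89591691621564, 'cy': 213.142335384873, 'world_from_camera': array([[ 9.99104464e-01, -9.68449974e-04, -4.23004902e-02,
         6.09266544e-01],
       [ 3.49617328e-02, -5.44198151e-01,  8.38227922e-01,
        -1.13557679e+00],
       [-2.38316304e-02, -8.38956158e-01, -5.43676944e-01,
         6.45789896e-01],
       [ 0.00000000e+00,  0.00000000e+00,  0.00000000e+00,
         1.00000000e+00]])}
{'time': 0.1, 'joints': array([ 1.19977458,  0.41182481, -0.01270073,  1.59691394,  0.00559712,
        1.13430797, -0.08219265]), 'qvel': array([-0.00025783, -0.00143872, -0.00103595, -0.00340383, -0.00098338,
       -0.00096463, -0.00032201]), 'joint_torque': array([ 3.92602014e-03, -5.89095640e+01,  6.44631777e-01, -2.91710490e+01,
       -5.37155836e-02,  1.44907285e-02,  2.52981687e-05]), 'eef_pos': array([ 0.18622291, -0.59618308,  0.24090916]), 'orientation': array([-6.91663126e-04,  9.88557517e-01,  1.50842744e-01, -1.56990848e-04]), 'ft_force': array([ 0.95323102, -0.30056979, -0.52498342]), 'moment': array([-0.04187074, -0.0228389 , -0.00768854]), 'grip_force': 0.0, 'grip_width': 0.998088094532866}
```

View pics/top0.png

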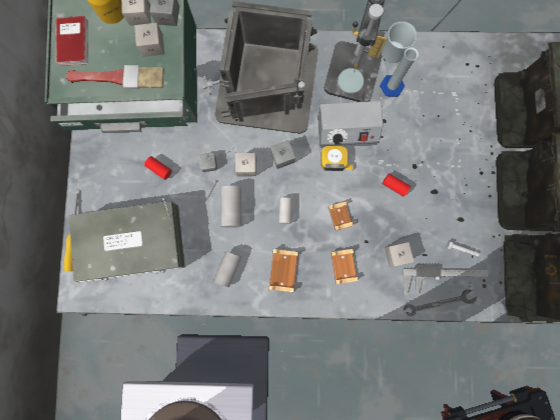

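View pics/side0.png

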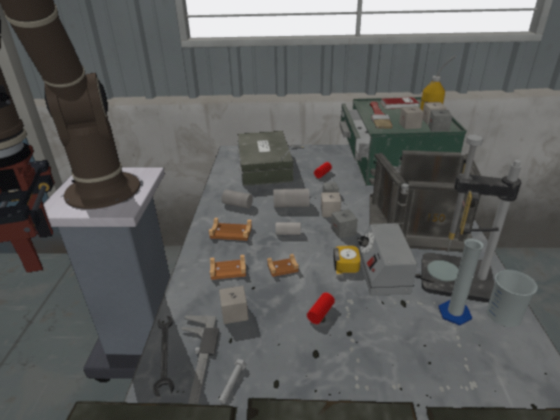

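The top view shows the large core at (231,206), medium at (228,269) and small at (286,209). The cradles are at (284,270), (344,266) and (341,215). Red decoys are at (157,167) and (397,184), with cubes nearby. The side view agrees.

```bash
cat > h.py <<'E'
from cell import bot
import cv2,numpy as np
def world(n="top",p=None,d=None):
    if d is None: p,d=bot.snapshot(n)
    c=bot.camera_info(n); v,u=np.mgrid[:420,:560]
    P=np.stack([(u-c['cx'])/c['fx']*d,(v-c['cy'])/c['fy']*d,d],-1)
    W=c['world_from_camera']; return p,P@W[:3,:3].T+W[:3,3]
def pose():
    from scipy.spatial.transform import Rotation as R
    s=bot.sense(); q=s['orientation']; r=R.from_quat(q[[1,2,3,0]]); return s,r.as_matrix()
E
python3 - <<'E'
from h import *
p=cv2.imread("pics/top0.png"); d=np.load("top0.npy"); _,X=world("top",p,d)
for n,(u,v),r in [("L",(231,206),34),("M",(228,269),28),("S",(286,209),24),("cL",(284,270),32),("cM",(344,266),28),("cS",(341,215),25),("c1",(245,163),0),("c2",(284,153),0),("c3",(400,255),0),("c4",(208,161),0)]:
    m=(X[...,2]>0.006)&(X[...,2]<0.12)
    k,l=cv2.connectedComponents(m.astype(np.uint8),connectivity=4)
    M=(l==l[v,u]); Q=X[M]
    zt=Q[:,2].max()
    rc=cv2.minAreaRect((Q[:,:2]*1000).astype(np.float32))
    print(n,M.sum(),"n, zmax",round(np.percentile(Q[:,2],98)*1000,1),"rect",np.round(rc[0],1),np.round(rc[1],1),round(rc[2],1),"mean",np.round(Q[:,:2].mean(0)*1000,1), "floor",round(np.median(X[v-35:v+35,u-35:u+35,2])*1000,1))
E
```

```text
L 863 n, zmax 55.6 rect [589.4 -94.6] [100.3  50.9] 1.8 mean [588.1 -96.4] floor 2.0
M 560 n, zmax 45.6 rect [434.9 -89.2] [44.5 80.8] 69.3 mean [433.6 -92.1] floor 1.6
S 327 n, zmax 35.8 rect [ 582.2 -233.2] [33.7 66.1] 88.7 mean [ 582.3 -231.7] floor 1.6
cL 984 n, zmax 27.5 rect [ 432.9 -229.2] [ 61.  100.5] 84.4 mean [ 432.9 -229.3] floor 1.9
cM 698 n, zmax 25.4 rect [ 447.2 -381.3] [81.4 54.3] 8.5 mean [ 446.3 -380.8] floor 1.8
cS 454 n, zmax 24.4 rect [ 572.9 -370.7] [64.  46.9] 17.4 mean [ 573.2 -371.4] floor 1.7
c1 475 n, zmax 55.2 rect [ 698.1 -129.9] [49.4 48.9] 2.1 mean [ 694.6 -130.5] floor 2.1
c2 487 n, zmax 55.3 rect [ 732.1 -223.7] [61.6 57. ] 19.6 mean [ 722.5 -222.8] floor 2.6
c3 515 n, zmax 54.7 rect [ 477.9 -513.5] [49.9 50.7] 14.1 mean [ 476.9 -509.8] floor 2.1
c4 290 n, zmax 36.1 rect [704.9 -29.8] [41.5 40.6] 10.9 mean [703.  -31.2] floor 1.8
```

```bash
cat >> h.py <<'E'
def go(x,y,z,a):
    s,R=pose(); t=s['eef_pos']; d=np.array([x,y,z])/1000-t
    phi=np.degrees(np.arctan2(R[1,0],R[0,0])); da=(a-phi+90)%180-90
    down=np.cross(R[:,2],[0,0,-1]); tr=R.T@down
    print("shift cm",np.round(R.T@d*100,2),"az",round(-np.radians(da),3),"tilt",np.round(tr[:2],3),"phi",round(phi,1))
E
python3 - <<'E'
from h import *
p=cv2.imread("pics/top0.png"); d=np.load("top0.npy"); _,X=world("top",p,d)
for v in(206,225,245,265): 
  for u in (150,170,178,185,195): print(v,u,np.round(X[v,u]*1000))
go(589,-95,130,1.8)
E
```

```text
206 150 [580.  93.  79.]
206 170 [581.  45.  74.]
206 178 [592.  44.  -1.]
206 185 [592.  26.   0.]
206 195 [592.  -1.   2.]
225 150 [534.  90.  78.]
225 170 [535.  42.  78.]
225 178 [540.  35.  26.]
225 185 [543.  23.   2.]
225 195 [543.  -3.   3.]
245 150 [486.  86.  81.]
245 170 [487.  41.  74.]
245 178 [489.  28.  47.]
245 185 [492.  21.  -2.]
245 195 [492.  -5.   2.]
265 150 [439.  86.  75.]
265 170 [440.  37.  77.]
265 178 [440.  21.  65.]
265 185 [441.  18.   1.]
265 195 [441.  -7.   3.]
shift cm [ 53.39 -35.81  11.14] az 0.271 tilt [-0.001  0.   ] phi 17.4
```

```bash
python3 -m inch '[[53.4,-35.8,6,0,0,0.271],[53.4,-35.8,6,0,0,0.271],[53.4,-35.8,6,0,0,0.271],[53.4,-35.8,6,0,0,0.271],[53.4,-35.8,6,0,0,0.271],[53.4,-35.8,6,0,0,0.271],[53.4,-35.8,6,0,0,0.271],[53.4,-35.8,6,0,0,0.271]]' -1 30; python3 -c "
from h import *
go(589,-95,130,1.8)"
```

```text
time: 0.77
eef_pos: [0.3947, -0.3366, 0.2105]
orientation: [-0.0, 1.0, 0.016, -0.0]
ft_force: [0.8, 0.1, 0.7]
grip_width: 1.001
grip_force: 0.0
shift cm [ 20.19 -23.53   8.04] az 0.0 tilt [-0.  0.] phi 1.8
```

```bash
python3 -m inch '[[20.2,-23.5,8,0,0,0],[20.2,-23.5,8,0,0,0],[20.2,-23.5,8,0,0,0],[20.2,-23.5,8,0,0,0],[20.2,-23.5,8,0,0,0],[20.2,-23.5,8,0,0,0],[20.2,-23.5,8,0,0,0],[20.2,-23.5,8,0,0,0]]'; python3 -c "
from h import *
go(589,-95,29,1.8)"
```

```text
time: 1.43
eef_pos: [0.5899, -0.0929, 0.1294]
orientation: [-0.001, 1.0, 0.017, -0.0]
ft_force: [-0.2, -0.1, 0.3]
grip_width: 1.0
grip_force: 0.0
shift cm [-0.09  0.22 10.04] az 0.003 tilt [-0.002  0.   ] phi 2.0
```

```bash
python3 -m inch '[[0,0.2,3,0,0,0],[0,0.2,6,0,0,0],[0,0.2,8.5,0,0,0],[0,0.2,10,0,0,0],[0,0.2,10,0,0,0],[0,0.2,10,0,0,0]]'; python3 -m inch '[[0,0,0,0,0,0],[0,0,0,0,0,0],[0,0,0,0,0,0],[0,0,0,0,0,0],[0,0,0,0,0,0],[0,0,0,0,0,0],[0,0,0,0,0,0],[0,0,0,0,0,0]]' 1 25
```

```text
time: 1.93
eef_pos: [0.5878, -0.099, 0.0299]
orientation: [-0.0, 1.0, 0.016, -0.001]
ft_force: [0.2, -0.1, -0.2]
grip_width: 1.004
grip_force: 0.0
time: 2.6
eef_pos: [0.5888, -0.0991, 0.0312]
orientation: [0.0, 1.0, 0.016, 0.0]
ft_force: [-1.0, 0.3, 4.2]
grip_width: 0.587
grip_force: 25.0
```

```bash
python3 -m inch '[[0,0,-2,0,0,0],[0,0,-5,0,0,0],[0,0,-8,0,0,0],[0,0,-10,0,0,0],[0,0,-10,0,0,0],[0,0,-10,0,0,0]]'; python3 -c "
from h import *
p,X=world(); cv2.imwrite('pics/t1.png',p[100:300,150:450,::-1].repeat(2,0).repeat(2,1))
go(433,-229,120,-5.6)"
```

```text
time: 3.1
eef_pos: [0.5884, -0.0994, 0.1306]
orientation: [0.0, 1.0, 0.016, 0.0]
ft_force: [-0.2, -0.4, -5.1]
grip_width: 0.584
grip_force: 25.0
shift cm [-15.85  12.48   0.96] az 0.129 tilt [-0.     0.002] phi 1.8
```

View pics/t1.png

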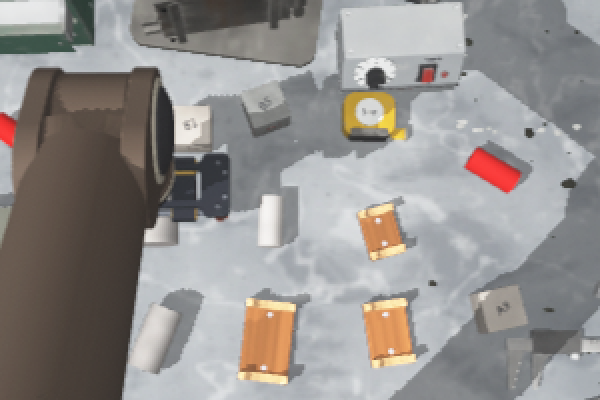

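The core is in the gripper and off the bench. Next I move above the large cradle, at crop position (268,340).

```bash
python3 -m inch '[[-4,3.1,0,0,0,0.06],[-8,6.2,0,0,0,0.129],[-12,9.4,0,0,0,0.129],[-15.9,12.5,0,0,0,0.129],[-15.9,12.5,0,0,0,0.129],[-15.9,12.5,0,0,0,0.129],[-15.9,12.5,0,0,0,0.129]]'; python3 -c "
from h import *
p,X=world('side'); cv2.imwrite('pics/s2.png',p[140:320,150:420,::-1].repeat(2,0).repeat(2,1))
go(432.5,-229,48,-5.6)"
```

```text
time: 3.73
eef_pos: [0.4305, -0.2305, 0.1288]
orientation: [-0.0, 0.999, -0.051, -0.002]
ft_force: [0.1, 0.7, -4.5]
grip_width: 0.587
grip_force: 25.0
shift cm [ 0.04 -0.01  8.12] az -0.001 tilt [-0.001  0.003] phi -5.7
```

View pics/s2.png

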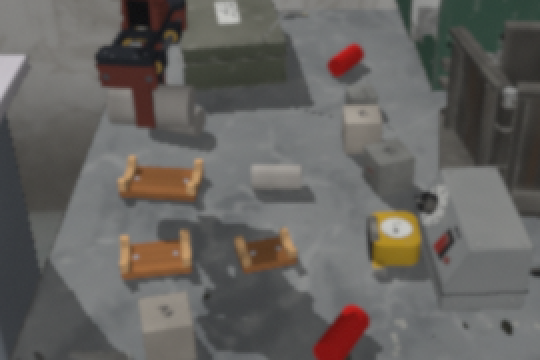

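The side view shows the large core hanging level over the cradle. I'll compare their ends using the depth cloud from this same camera.

```bash
cat >> h.py <<'E'
def axial(c,a,zlo,zhi,n="side"):
    "extent of visible cloud along axis, near c (mm), rel. to c"
    p,X=world(n); X=X*1000; a=np.radians(a); e=np.array([np.cos(a),np.sin(a)])
    r=X[...,:2]-c; s=r@e; t=r@np.array([-e[1],e[0]])
    m=(X[...,2]>zlo)&(X[...,2]<zhi)&(abs(s)<75)&(abs(t)<35)
    S=s[m];T=t[m]; h,b=np.histogram(S,bins=np.arange(-75,76,2.5)); 
    print(m.sum(),"s",np.round(np.percentile(S,[0,1,99,100]),1),"t",np.round(np.percentile(T,[1,99]),1),"z",np.round(np.percentile(X[...,2][m],[1,99]),1)); print(h)
E
python3 -c "
from h import *
axial([433,-229],-5.6,98,135)
axial([433,-229],-5.6,8,30)
go(432.5,-229,48,-5.6)"
```

```text
409 s [-50.4 -49.3  49.6  49.8] t [-34.8  13.4] z [ 99.5 134.7]
[ 0  0  0  0  0  0  0  0  0  1  9 10 13 12 12  9  9 12 10 13 10  7 12  6
  1  3  3  2  3  2  5  3  1  8 20  9 10 13  9 15  9  8 15  7 12 12 14 12
 12 56  0  0  0  0  0  0  0  0  0  0]
266 s [-50.8 -50.2  49.4  50. ] t [-33.7  26.5] z [ 8.1 24. ]
[ 0  0  0  0  0  0  0  0  0  4 15 17 15 29  3  1  4  3  6  5  0  2  5  6
  1  2  2  2  5  3  5  4  4  4  4  3  5  5  3  4  2  3  5  3  3  5 16 18
 18 21  1  0  0  0  0  0  0  0  0  0]
shift cm [-0.12  0.12  8.17] az 0.002 tilt [-0.001  0.001] phi -5.5
```

```bash
python3 -m inch '[[0,0,3,0,0,0],[0,0,5.5,0,0,0],[0,0,7.2,0,0,0],[0,0,7.8,0,0,0],[0,0,8.1,0,0,0],[0,0,8.2,0,0,0],[0,0,8.3,0,0,0],[0,0,8.3,0,0,0]]'; python3 -m inch '[[0,0,0.1,0,0,0],[0,0,0.1,0,0,0],[0,0,0.2,0,0,0],[0,0,0.2,0,0,0]]'
```

```text
time: 4.55
eef_pos: [0.4343, -0.2292, 0.0485]
orientation: [0.0, 0.999, -0.048, 0.001]
ft_force: [0.2, -0.4, -4.9]
grip_width: 0.587
grip_force: 25.0
time: 4.88
eef_pos: [0.4336, -0.2293, 0.0459]
orientation: [0.0, 0.999, -0.049, 0.0]
ft_force: [-0.1, 0.4, -4.2]
grip_width: 0.583
grip_force: 25.0
```

```bash
python3 -m inch '[[0,0,0.1,0,0,0],[0,0,0.1,0,0,0],[0,0,0.1,0,0,0]]';python3 -m inch '[[0,0,0.1,0,0,0],[0,0,0.1,0,0,0],[0,0,0.1,0,0,0]]'
```

```text
time: 5.13
eef_pos: [0.4337, -0.2293, 0.0453]
orientation: [0.0, 0.999, -0.049, 0.0]
ft_force: [-2.8, 0.3, 4.7]
grip_width: 0.586
grip_force: 25.0
time: 5.38
eef_pos: [0.4337, -0.2294, 0.0451]
orientation: [0.0, 0.999, -0.049, 0.0]
ft_force: [-5.5, 1.6, 16.2]
grip_width: 0.587
grip_force: 25.0
```

```bash
python3 -m inch '[[0,0,-0.1,0,0,0],[0,0,-0.1,0,0,0]]' - 5; python3 -m inch '[[0,0,0,0,0,0],[0,0,0,0,0,0],[0,0,0,0,0,0],[0,0,0,0,0,0],[0,0,0,0,0,0],[0,0,0,0,0,0]]' -1;  python3 -m inch '[[0,0,-2,0,0,0],[0,0,-5,0,0,0],[0,0,-8,0,0,0],[0,0,-10,0,0,0],[0,0,-10,0,0,0],[0,0,-10,0,0,0]]'; python3 -c "
from h import *
axial([433,-229],-5.6,30,70)
go(435,-89,130,-20.7)"
```

```text
time: 5.55
eef_pos: [0.4339, -0.2293, 0.0451]
orientation: [0.0, 0.999, -0.049, 0.0]
ft_force: [-1.4, 0.4, 4.6]
grip_width: 0.591
grip_force: 5.0
time: 6.05
eef_pos: [0.4336, -0.2291, 0.0447]
orientation: [-0.0, 0.999, -0.049, -0.0]
ft_force: [0.2, 0.1, -1.1]
grip_width: 0.987
grip_force: 0.0
time: 6.55
eef_pos: [0.4341, -0.2295, 0.1456]
orientation: [0.001, 0.999, -0.049, 0.001]
ft_force: [-0.4, 0.7, -0.7]
grip_width: 1.004
grip_force: 0.0
734 s [-50.4 -48.1  50.9  51.6] t [-30.2  12.2] z [30.7 64.7]
[ 0  0  0  0  0  0  0  0  0  1  8 19 17 17 15 20 17 18 20 17 16 14 22 15
 20 21 14 16 17 18 16 14 17 17 19 15 22 15 18 17 15 19 19 17 18 20 17 18
 17 23 39  0  0  0  0  0  0  0  0  0]
shift cm [ -1.2  -13.96   1.45] az 0.264 tilt [ 0. -0.] phi -5.6
```

```bash
python3 -m inch '[[-0.3,-3.5,0.5,0,0,0.1],[-0.6,-7,1,0,0,0.2],[-0.9,-10.5,1.5,0,0,0.264],[-1.2,-14,1.5,0,0,0.264],[-1.2,-14,1.5,0,0,0.264],[-1.2,-14,1.5,0,0,0.264],[-1.2,-14,1.5,0,0,0.264]]'; python3 -c "
from h import *
go(435,-89,25,-20.7)"
```

```text
time: 7.18
eef_pos: [0.4346, -0.0891, 0.1288]
orientation: [0.0, 0.984, -0.179, -0.001]
ft_force: [-0.3, -1.6, 0.2]
grip_width: 0.999
grip_force: 0.0
shift cm [ 0.05 -0.03 10.38] az 0.001 tilt [0.001 0.002] phi -20.7
```

```bash
python3 -m inch '[[0,0,3,0,0,0],[0,0,6,0,0,0],[0,0,8.5,0,0,0],[0,0,10,0,0,0],[0,0,10.4,0,0,0],[0,0,10.4,0,0,0],[0,0,10.4,0,0,0]]'; python3 -m inch '[[0,0,0,0,0,0],[0,0,0,0,0,0],[0,0,0,0,0,0],[0,0,0,0,0,0],[0,0,0,0,0,0],[0,0,0,0,0,0],[0,0,0,0,0,0],[0,0,0,0,0,0]]' 1 20;  python3 -m inch '[[0,0,-2,0,0,0],[0,0,-5,0,0,0],[0,0,-8,0,0,0],[0,0,-10.5,0,0,0],[0,0,-10.5,0,0,0],[0,0,-10.5,0,0,0]]'; python3 -c "
from h import *
go(447,-381,130,8.5)"
```

```text
time: 7.77
eef_pos: [0.4353, -0.0896, 0.0259]
orientation: [0.0, 0.984, -0.18, -0.0]
ft_force: [-0.0, -0.2, 0.2]
grip_width: 1.0
grip_force: 0.0
time: 8.43
eef_pos: [0.4352, -0.0887, 0.0258]
orientation: [0.0, 0.984, -0.18, 0.0]
ft_force: [1.3, -0.9, 0.4]
grip_width: 0.473
grip_force: 20.0
time: 8.93
eef_pos: [0.4358, -0.0888, 0.1315]
orientation: [0.0, 0.984, -0.18, 0.001]
ft_force: [-1.1, 0.5, -2.7]
grip_width: 0.473
grip_force: 20.0
shift cm [11.38 26.94  0.17] az -0.51 tilt [-0.    -0.003] phi -20.7
```

```bash
python3 -m inch '[[1.4,3.4,0,0,0,-0.06],[2.9,6.8,0,0,0,-0.13],[4.3,10.2,0,0,0,-0.2],[5.7,13.6,0,0,0,-0.27],[7.1,16.9,0,0,0,-0.34],[8.6,20.3,0,0,0,-0.41],[10,23.7,0,0,0,-0.48],[11.4,26.9,0,0,0,-0.51]]';  python3 -m inch '[[0,0,0,0,0,0],[0,0,0,0,0,0],[0,0,0,0,0,0],[0,0,0,0,0,0]]'; python3 -c "
from h import *
axial([447,-381],8.5,103,135)
axial([447,-381],8.5,8,30)
go(447,-381,130,8.5)"
```

```text
time: 9.6
eef_pos: [0.4453, -0.382, 0.1281]
orientation: [-0.001, 0.997, 0.076, -0.001]
ft_force: [0.7, 0.1, -1.9]
grip_width: 0.477
grip_force: 20.0
time: 9.93
eef_pos: [0.4466, -0.3786, 0.1294]
orientation: [-0.001, 0.997, 0.075, -0.001]
ft_force: [0.5, 0.7, -2.7]
grip_width: 0.469
grip_force: 20.0
384 s [-41.2 -40.5  37.8  38.5] t [-30.4 -10.4] z [105.8 134.8]
[ 0  0  0  0  0  0  0  0  0  0  0  0  0  6 13 13 14 10 10 13 14 12 13 11
 11 12 11 11 12 10 11 11 12 13 15 12 12 12 11 13 12 12 14 11 11  6  0  0
  0  0  0  0  0  0  0  0  0  0  0  0]
302 s [-41.2 -40.7  37.6  38.1] t [-29.5  24. ] z [ 8.  22.4]
[ 0  0  0  0  0  0  0  0  0  0  0  0  0 14 20 19 21 11  9  7  8  9  2  5
  5  6  5  5  7  8  5  3  4  8  4  7  5  5  6  8  5 15 21 20 21  4  0  0
  0  0  0  0  0  0  0  0  0  0  0  0]
shift cm [-0.03  0.21  0.02] az 0.002 tilt [-0.001  0.001] phi 8.6
```

```bash
python3 -m inch '[[0,0.1,3,0,0,0],[0,0.2,5.5,0,0,0],[0,0.2,7.5,0,0,0],[0,0.2,8.2,0,0,0],[0,0.2,8.5,0,0,0],[0,0.2,8.6,0,0,0],[0,0.2,8.7,0,0,0],[0,0.2,8.7,0,0,0]]'; python3 -m inch '[[0,0,0.1,0,0,0],[0,0,0.1,0,0,0],[0,0,0.2,0,0,0],[0,0,0.2,0,0,0]]'
```

```text
time: 10.7
eef_pos: [0.4478, -0.3829, 0.0449]
orientation: [0.001, 0.997, 0.074, 0.001]
ft_force: [0.0, 0.7, -1.8]
grip_width: 0.467
grip_force: 20.0
time: 11.03
eef_pos: [0.4471, -0.3826, 0.0419]
orientation: [0.0, 0.997, 0.074, 0.0]
ft_force: [0.2, 0.3, -2.1]
grip_width: 0.473
grip_force: 20.0
```

```bash
python3 -m inch '[[0,0,0.1,0,0,0],[0,0,0.1,0,0,0],[0,0,0.1,0,0,0]]';python3 -m inch '[[0,0,0.1,0,0,0],[0,0,0.1,0,0,0],[0,0,0.1,0,0,0]]'
```

```text
time: 11.28
eef_pos: [0.447, -0.3825, 0.0406]
orientation: [-0.0, 0.997, 0.074, -0.0]
ft_force: [-0.2, -0.3, -1.7]
grip_width: 0.477
grip_force: 20.0
time: 11.53
eef_pos: [0.4472, -0.3826, 0.0401]
orientation: [0.0, 0.997, 0.074, 0.0]
ft_force: [-0.9, 0.9, 1.6]
grip_width: 0.476
grip_force: 20.0
```

Seated. I'll release it, lift away and go to the small core.

```bash
python3 -m inch '[[0,0,0,0,0,0],[0,0,0,0,0,0]]' - 5; python3 -m inch '[[0,0,0,0,0,0],[0,0,0,0,0,0],[0,0,0,0,0,0],[0,0,0,0,0,0],[0,0,0,0,0,0],[0,0,0,0,0,0]]' -1;  python3 -m inch '[[0,0,-2,0,0,0],[0,0,-5,0,0,0],[0,0,-8,0,0,0],[0,0,-9,0,0,0],[0,0,-9,0,0,0],[0,0,-9,0,0,0]]'; python3 -c "
from h import *
axial([447,-381],8.5,28,70)
go(582.3,-233,130,-1.3)"
```

```text
time: 11.7
eef_pos: [0.4472, -0.3826, 0.04]
orientation: [0.0, 0.997, 0.074, 0.0]
ft_force: [-0.6, 0.2, 3.9]
grip_width: 0.477
grip_force: 5.0
time: 12.2
eef_pos: [0.4471, -0.3825, 0.0397]
orientation: [0.0, 0.997, 0.074, 0.0]
ft_force: [0.4, 0.9, 0.2]
grip_width: 0.889
grip_force: 0.0
time: 12.7
eef_pos: [0.447, -0.3826, 0.1296]
orientation: [0.0, 0.997, 0.074, 0.0]
ft_force: [-0.2, 0.4, -0.2]
grip_width: 0.996
grip_force: 0.0
588 s [-41.4 -40.4  37.7  38.3] t [-24.2   8.5] z [28.8 55.1]
[ 0  0  0  0  0  0  0  0  0  0  0  0  0 14 17 18 18 17 19 16 21 23 18 17
 18 17 18 17 20 21 18 18 18 18 19 18 18 17 20 19 17 19 18 17 18  7  0  0
  0  0  0  0  0  0  0  0  0  0  0  0]
shift cm [ 15.65 -12.74  -0.14] az 0.171 tilt [-0.001  0.001] phi 8.5
```

```bash
python3 -m inch '[[3,-2.5,0,0,0,0.1],[6,-5,0,0,0,0.171],[9,-7.5,0,0,0,0.171],[12,-10,0,0,0,0.171],[15.7,-12.7,0,0,0,0.171],[15.7,-12.7,0,0,0,0.171],[15.7,-12.7,0,0,0,0.171],[15.7,-12.7,0,0,0,0.171]]'; python3 -c "
from h import *
go(582.3,-233,24,-1.3)"
```

```text
time: 13.42
eef_pos: [0.5824, -0.2335, 0.1277]
orientation: [-0.0, 1.0, -0.011, -0.002]
ft_force: [0.2, -0.6, -0.1]
grip_width: 1.0
grip_force: 0.0
shift cm [ 0.03 -0.05 10.37] az 0.001 tilt [-0.     0.003] phi -1.2
```

```bash
python3 -m inch '[[0,0,3,0,0,0],[0,0,6,0,0,0],[0,0,8.5,0,0,0],[0,0,10,0,0,0],[0,0,10.5,0,0,0],[0,0,10.5,0,0,0],[0,0,10.5,0,0,0]]'; python3 -m inch '[[0,0,0,0,0,0],[0,0,0,0,0,0],[0,0,0,0,0,0],[0,0,0,0,0,0],[0,0,0,0,0,0],[0,0,0,0,0,0],[0,0,0,0,0,0],[0,0,0,0,0,0]]' 1 15;  python3 -m inch '[[0,0,0,0,0,0],[0,0,0,0,0,0],[0,0,-2,0,0,0],[0,0,-5,0,0,0],[0,0,-8,0,0,0],[0,0,-10.5,0,0,0],[0,0,-10.5,0,0,0],[0,0,-10.5,0,0,0]]'; python3 -c "
from h import *
go(573,-371,130,17.4)"
```

```text
time: 14.0
eef_pos: [0.5829, -0.235, 0.025]
orientation: [0.0, 1.0, -0.012, -0.0]
ft_force: [-0.9, 0.2, 0.6]
grip_width: 0.999
grip_force: 0.0
time: 14.67
eef_pos: [0.5835, -0.2336, 0.0248]
orientation: [0.0, 1.0, -0.011, 0.0]
ft_force: [0.0, 1.0, 0.3]
grip_width: 0.429
grip_force: 0.0
time: 15.33
eef_pos: [0.5842, -0.234, 0.1311]
orientation: [0.001, 1.0, -0.011, 0.001]
ft_force: [-0.4, 0.6, -1.8]
grip_width: 0.357
grip_force: 15.0
shift cm [-0.82 13.72  0.12] az -0.326 tilt [ 0.001 -0.003] phi -1.3
```

```bash
python3 -m inch '[[-0.2,3.4,0,0,0,-0.1],[-0.4,6.8,0,0,0,-0.2],[-0.6,10.2,0,0,0,-0.3],[-0.8,13.7,0,0,0,-0.326],[-0.8,13.7,0,0,0,-0.326],[-0.8,13.7,0,0,0,-0.326],[-0.8,13.7,0,0,0,-0.326],[-0.8,13.7,0,0,0,-0.326]]'; python3 -c "
from h import *
axial([573,-371],17.4,98,132)
axial([573,-371],17.4,8,30)
p,X=world('side'); cv2.imwrite('pics/s3.png',p[140:320,150:420,::-1].repeat(2,0).repeat(2,1))
go(573,-371,130,17.4)"
```

```text
time: 16.0
eef_pos: [0.5726, -0.3683, 0.1286]
orientation: [-0.001, 0.988, 0.152, -0.0]
ft_force: [-0.4, 0.2, -0.1]
grip_width: 0.358
grip_force: 15.0
330 s [-33.7 -33.2  30.1  30.7] t [-25.2  23.9] z [106.9 131.8]
[ 0  0  0  0  0  0  0  0  0  0  0  0  0  0  0  0 31 14 10 14 10 15 15 12
 12 30 11  9 12 12 10  8  9  8  6  4 10 13 16 11 12 12  4  0  0  0  0  0
  0  0  0  0  0  0  0  0  0  0  0  0]
248 s [-34.  -33.7  30.2  30.7] t [-25.9  17.6] z [ 8.  20.6]
[ 0  0  0  0  0  0  0  0  0  0  0  0  0  0  0  0 16 18 14 18  9  6  4  6
  4  5  5  7  9  5  8  5  6  5  7  7  4  7 21 18 15 15  4  0  0  0  0  0
  0  0  0  0  0  0  0  0  0  0  0  0]
shift cm [-0.07  0.21 -0.04] az 0.002 tilt [-0.001 -0.   ] phi 17.5
```

View pics/s3.png

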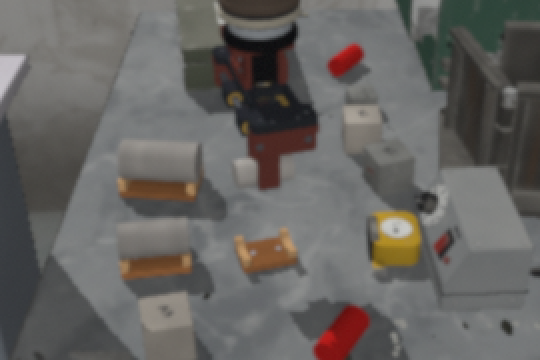

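The large and medium cores are seated, and the small core hangs aligned over its cradle. Lowering it now.

```bash
python3 -m inch '[[0,0.1,3,0,0,0],[0,0.2,5.5,0,0,0],[0,0.2,7.5,0,0,0],[0,0.2,8.2,0,0,0],[0,0.2,8.6,0,0,0],[0,0.2,8.7,0,0,0],[0,0.2,8.8,0,0,0],[0,0.2,8.8,0,0,0]]'; python3 -m inch '[[0,0,0.1,0,0,0],[0,0,0.1,0,0,0],[0,0,0.1,0,0,0]]'
```

```text
time: 16.82
eef_pos: [0.5739, -0.3726, 0.0431]
orientation: [0.001, 0.988, 0.151, 0.001]
ft_force: [-0.1, -0.7, -0.5]
grip_width: 0.359
grip_force: 15.0
time: 17.07
eef_pos: [0.5733, -0.3725, 0.0413]
orientation: [0.0, 0.988, 0.151, 0.0]
ft_force: [0.0, -0.7, -1.3]
grip_width: 0.365
grip_force: 15.0
```

```bash
python3 -m inch '[[0,0,0.1,0,0,0],[0,0,0.15,0,0,0],[0,0,0.15,0,0,0]]';python3 -m inch '[[0,0,0.1,0,0,0],[0,0,0.1,0,0,0],[0,0,0.1,0,0,0]]'
```

```text
time: 17.32
eef_pos: [0.573, -0.3724, 0.0391]
orientation: [-0.0, 0.988, 0.151, -0.0]
ft_force: [-0.2, -0.4, -0.2]
grip_width: 0.359
grip_force: 15.0
time: 17.57
eef_pos: [0.5731, -0.3724, 0.0387]
orientation: [0.0, 0.988, 0.151, 0.0]
ft_force: [-2.8, 1.0, 4.8]
grip_width: 0.359
grip_force: 15.0
```

Contact, so it is seated. Release and retreat.

```bash
python3 -m inch '[[0,0,0,0,0,0],[0,0,0,0,0,0]]' - 4; python3 -m inch '[[0,0,0,0,0,0],[0,0,0,0,0,0],[0,0,0,0,0,0],[0,0,0,0,0,0],[0,0,0,0,0,0],[0,0,0,0,0,0],[0,0,0,0,0,0],[0,0,0,0,0,0]]' -1;  python3 -m inch '[[0,0,-2,0,0,0],[0,0,-5,0,0,0],[0,0,-8,0,0,0],[0,0,-12,0,0,0],[0,0,-15,0,0,0],[0,0,-15,0,0,0]]'; python3 -m inch '[[-4,0,0,0,0,0],[-8,0,0,0,0,0],[-12,0,0,0,0,0],[-16,0,0,0,0,0],[-16,0,0,0,0,0],[-16,0,0,0,0,0]]';python3 -c "
from h import *
axial([573,-371],17.4,23,60)
p,X=world('side'); cv2.imwrite('pics/s4.png',p[140:320,150:420,::-1].repeat(2,0).repeat(2,1))"
```

```text
time: 17.73
eef_pos: [0.5732, -0.3725, 0.0386]
orientation: [0.0, 0.988, 0.151, 0.0]
ft_force: [-2.5, 0.2, 4.7]
grip_width: 0.364
grip_force: 4.0
time: 18.4
eef_pos: [0.5731, -0.3724, 0.0382]
orientation: [0.0, 0.988, 0.151, 0.0]
ft_force: [-0.0, -0.4, -1.2]
grip_width: 0.933
grip_force: 0.0
time: 18.9
eef_pos: [0.5761, -0.374, 0.1961]
orientation: [0.003, 0.988, 0.151, 0.004]
ft_force: [1.2, -0.5, 1.0]
grip_width: 0.999
grip_force: 0.0
time: 19.4
eef_pos: [0.4178, -0.422, 0.1885]
orientation: [0.0, 0.989, 0.149, -0.0]
ft_force: [0.1, 0.7, 0.2]
grip_width: 0.998
grip_force: 0.0
373 s [-34.2 -33.9  28.8  29.7] t [-19.7   8.3] z [23.3 44.7]
[ 0  0  0  0  0  0  0  0  0  0  0  0  0  0  0  0 26 14 15 16 12 14 10 18
 13 12 15 11 19 11 14 14 15 15 15 12 12 16 14 14 17  9  0  0  0  0  0  0
  0  0  0  0  0  0  0  0  0  0  0  0]
```

View pics/s4.png

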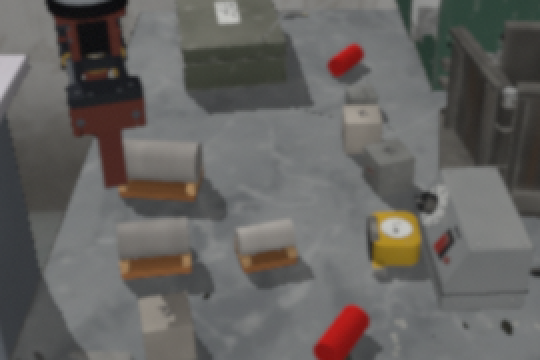

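All three cores sit in their cradles with their ends level, at crop positions (160,165), (153,245) and (266,240). The cubes have not moved and the arm touches nothing.

```bash
python3 -c "
from cell import bot
print(bot.finish_job())"
```

```text
the job is handed in; nothing more can be done
None
```

All three cores are lying in their cradles with their ends level to within about 1 mm, no cube was moved, and I handed the job in at about 19.5 s of the 86 s allowed (no verdict came back).

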